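# Set out the sampling bench on its marked mats

## Task

Set out the bench: stand the tube rack, the square bottle and the small round jar upright in the middle of the black mats whose white outlines match their feet, with rack and bottle turned square to the outline. Put the cork stand flat, hollow side up, in the middle of the large round mat, let go of it, and only then stand the conical flask upright in its hollow. The flask is glass, so lower it without dropping it or laying it over, and leave the timer where it lies.

Things in the scene. Friction and masses are not known exactly. Their poses are not given: they have to be found in the camera images.
- tube_rack: blue plastic tube rack, a solid block 110 long (its x) x 50 wide (its y) x 45 high, with dark holes in its top and three white tube caps that stand 9 mm above the top near its two ends; the middle 50 mm of its length is clear. Origin: centre of the underside; z up. About 140 g. Grip it across its 50 mm width.
- square_bottle: clear plastic bottle with square body 56 x 56 and 62 high, paper label, and round white screw cap 38 in diameter from 72 to 95 above the underside (cap does not turn). Origin: centre of the underside; x and y square to the body's sides, z up. About 220 g.
- round_jar: small round white jar, 42 in diameter, with fixed black lid 44 in diameter from 36 to 53 (the top) above the underside. Origin: centre of the underside; z up. About 90 g.
- cork_stand: round stand of brown cork lying flat, 64 in diameter and 28 high, with a flat-bottomed round recess in its top, 58 in diameter and 6 deep (rim wall 3 thick, recess floor 22 above the underside). Origin: centre of the underside; z up. About 50 g. Stiff: it can be gripped across its outside.
- flask: small amber glass conical flask: flat round base 47 in diameter, cone narrowing upward to a straight upright neck 22 in diameter from 54 to 102 above the base, a 24 lip from 102 to 106, and a dark fixed stopper (18 in diameter) to 115. Origin: centre of the base; z up. About 100 g. Standing in the cork stand its base is 22 above the stand's underside.
- long_mat: fixed black rubber mat 134 (its x) x 74 (its y), 3 thick, with a white oblong outline 116 x 56: the tube rack's place. Origin: centre of its underside; z up.
- square_mat: fixed black rubber mat 80 x 80, 3 thick, with a white square outline 62 x 62: the square bottle's place. Origin: centre of its underside; x and y along its sides, z up.
- small_round_mat: fixed black rubber disc 62 in diameter, 3 thick, with a white circle 49 in diameter: the round jar's place. Origin: centre of its underside; z up.
- large_round_mat: fixed black rubber disc 92 in diameter, 3 thick, with a white circle 72 in diameter: the cork stand's place. Origin: centre of its underside; z up.
- timer: flat white bench timer 45 x 62 x 16 high with grey display and three black buttons, lying loose at the far edge of the work; a bystander to leave alone. Origin: centre of its underside.
Mind the look-alikes: they are no part of the job. Of the things shaped like the cork_stand, the brown one is meant. Leave any red look-alike of the square_mat alone.

How it is judged:
By the outcome, as a careful person would: the job done as asked, in the order asked, and still so for the second after the job is handed in, with the robot touching nothing.
It also fails if it takes over 144 s, if anything falls off the work surface, if the arm or the gripper's body presses on something with over 40 N, if the wrist force passes 120 N, or if a joint passes its speed limit or range.

## Robot

A 6-joint arm with a two-finger parallel gripper is mounted at the origin on the work surface. World frame = base frame: x ahead of the robot, y to its left, z up, the work surface at z = 0. Lengths are in mm, angles in rad, forces in N, time in s.
With the tool pointing down it reaches from about 275 to 750 mm from the base axis. Payload 10.2 kg.
Tool frame: the origin (TCP) lies at the very end of the fingers, on their centre line; the grasp point (between the pads) lies 19 mm behind it (ctrl.hold_point_z is the distance from the TCP to the grasp point, in mm); z points along the fingers, y is the direction in which the jaws open and shut (so a half turn about z gives the same grasp; the last joint's range is limited). The gripper opens to 85 mm and grips with 20 to 120 N. Pads are 22 mm wide; open, the fingers measure 114 mm over their backs; the gripper's body (76 mm by 85 mm) begins 54 mm behind the grasp point. The pads swing forward as they close: fully open they stand 13 mm farther back than shut.
Start: joints at [-1.367, 0.313, 1.498, -0, 1.331, -0.223], TCP at [217.317, -477.917, 231.294] pointing down, gripper open.
Joint ranges: [-2.94, 2.94], [-0.97, 2.17], [0.19, 2.56], [-1.23, 4.37], [0.02, 3.11], [-2.88, 2.88]. Speed limits (rad/s): [2.39, 2.39, 3.01, 3.14, 3.14, 3.14].

## Interface

Orientations are given as a unit quaternion [w, x, y, z].
In Python, from rig import readout, cams, workorder, spotter, ctrl gives the robot as it stands.
- The arm moves only by the tool step_arm, never from a script. Its argument "plan" is text: rows parted by semicolons, each of 5 numbers parted by spaces: the shift along the tool's x, y, z in cm, then the turn about the tool's z in degrees, then the opening in per cent of the stroke, from 0 (shut) to 100 (fully open). In form: x y z twist gripper; .... A call has 1 to 10 rows; each row is the pose to reach, as a shift and turn from the pose commanded when the call began, along the tool's axes at that moment; what a row does not reach only later rows make up. A row lasts 1/10 s, in which the tool goes at most 50 mm and 8.59 degrees, less where a joint would pass 70% of its speed; a pose out of reach is approached as far as the arm can. A call with a gripper value outside its range is refused whole. The fingers move at their own pace and stop on an object; "grip_force" is the grip in N (left out, the last holds). Time passes only in rows, so rows that repeat a pose let the fingers close. It gives the time, the measured TCP pose, the force and the opening at its end, in the units of the state.
- readout.sense(): the state, without advancing time (a new reading comes with each control period).
- cams.capture(name): name is "scene" or "top"; returns (picture, depth): 384x512x3 uint8, red, green, blue; 384x512 float32, mm along the optical axis (not along the pixel's ray), 0 where there is no reading.
- cams.camera_info(name): a dict with "vfov" (degrees; the focal length in pixels is half the picture's height over the tangent of half this angle, whatever the lens; pixels are square), "cx", "cy" (the principal point, pixels), "k1" (the pictures are not rectified: a ray, as slopes to the right and down, at radius r is drawn at 1 + k1 r^2 times it, then the intrinsics apply), "rvec" (rotation vector, rad) and "tvec" (3), from world to camera coordinates, as OpenCV has them. Camera axes: x right, y down, z forward; pixel columns grow to the right and rows downward; lengths in mm; the calibration is good to about 2 mm. A picture is of the moment at which its call begins. camera_info takes no time and is no camera call.
- workorder.finish_job(): hands the job in, once; it reports no verdict.
Trained networks look in the newest picture that a camera, given by its name, has taken for a name from the list of things; names that differ only in an ending like _2 or _b are one class to them, and where a whole thing is asked for, a point or a joint stands for the part that bears it (a point fixed in the world has none). Each returns a list of dicts, best first, with "conf" (0 to 1); they miss things now and then, are a little off and sometimes report something else, mostly with a low value. They report only what shows in the picture. A call takes as long as a camera call. They do not tell look-alikes from the thing itself.
- spotter.regions_of(camera, target): "pixels" (384x512 bool, what is visible of it) and "extent" ([centre column, centre row, width, height] in pixels, round what is visible of it).
The state is a dict: "time_s": time; "joints": joint angles; "dq": joint speeds; "tau": joint torques, N m; "eef_pos": TCP position; "ee_rot": TCP orientation; "force": force on the tool from outside, world axes, zero at the start; "wrist_torque": the same for the moment, N m; "grip_width": opening from 0.0 (shut) to 1.0 (fully open).
Only numpy, scipy, OpenCV 4.12 (cv2) and the standard library are available. Lean on these libraries where they do the work, as an engineer would, in place of code of your own. Each camera call takes 0.05 s, during which the arm holds its last target. There are 200 camera calls.

## Working session

There is one attempt and no reset: what is moved stays moved. The work goes in short steps, Python scripts to look and compute and a tool call to move; the robot and the scene stay as the last step left them, time stands still between calls to the robot, and variables do not carry over. Pictures are saved under pics/ and viewed, about 12 in all and at most 16, crops included, and the job is handed in when it is done.

Besides the shell and the picture viewer there is one more tool, called after "Request:" as name(argument=value, ...), one argument or row to a line, values as JSON. step_arm: Moves the arm, as the interface text tells. Its arguments: {"type":"object","properties":{"plan":{"type":"string"},"grip_force":{"type":"number"}},"required":["plan"]}

```bash
mkdir -p pics; ls; python3 - <<'E'
from rig import readout,cams,spotter,ctrl
import cv2,numpy as np
for n in("scene","top"):
    p,d=cams.capture(n); cv2.imwrite(f"pics/{n}0.png",p[:,:,::-1]); np.save(f"{n}_d.npy",d); print(n,cams.camera_info(n))
a=[cv2.imread(f"pics/{n}0.png") for n in("scene","top")]
print(readout.sense())
E
```

```text
pics
scene {'vfov': 56.85112559338248, 'cx': 253.8318436741684, 'cy': 185.62387628361176, 'k1': -0.11302468900732832, 'rvec': array([ 2.32118012,  1.06301812, -0.3230116 ]), 'tvec': array([-375.15664757, -303.44398462, 1354.30871371])}
top {'vfov': 56.855460472499445, 'cx': 259.93756476492024, 'cy': 200.01090435306182, 'k1': -0.0024506911056865277, 'rvec': array([ 2.18326927, -2.198777  ,  0.12555292]), 'tvec': array([  -7.71891591,  552.21872724, 1001.69680897])}
{'time_s': 0.1, 'joints': array([-1.36739016e+00,  3.13390588e-01,  1.49834798e+00, -2.83781121e-05,
        1.33099179e+00, -2.23355670e-01]), 'dq': array([-0.00047418, -0.00056157, -0.0032145 , -0.00052238,  0.00169535,
        0.0001702 ]), 'tau': array([ 2.63318318e-03, -4.12899041e+01, -2.60144806e+01, -1.60466516e-04,
        3.07041380e-03,  1.12158457e-05]), 'eef_pos': array([ 217.26779129, -477.68614555,  230.79901327]), 'ee_rot': array([-5.68962774e-04,  9.77319667e-01,  2.11768611e-01, -8.10634333e-06]), 'force': array([ 0.10549328, -0.30560196,  0.56894472]), 'wrist_torque': array([ 0.01878828,  0.01272106, -0.01452619]), 'grip_width': 0.9924520603125419}
```

View pics/scene0.png

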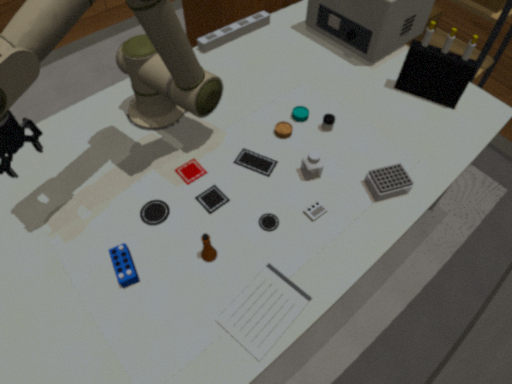

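View pics/top0.png

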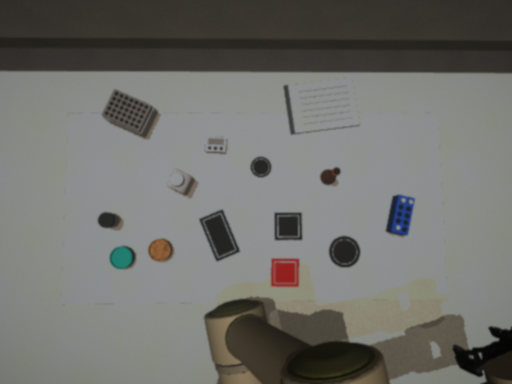

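```bash
cat > h.py <<'E'
from rig import readout,cams,spotter,ctrl
import cv2,numpy as np
from scipy.spatial.transform import Rotation as Ro
def ci(n):
    c=cams.camera_info(n); f=192/np.tan(np.radians(c['vfov']/2))
    K=np.array([[f,0,c['cx']],[0,f,c['cy']],[0,0,1.]]); D=np.array([c['k1'],0,0,0,0.])
    return K,D,cv2.Rodrigues(np.array(c['rvec']))[0],np.array(c['tvec'])
def und(n,px):
    K,D,R,t=ci(n); return cv2.undistortPoints(np.array(px,float).reshape(-1,1,2),K,D).reshape(-1,2)
def depth2w(n,px,z):
    K,D,R,t=ci(n); u=und(n,px); P=np.c_[u,np.ones(len(u))]*np.array(z)[:,None]; return (P-t)@R
def plane(n,px,z):
    K,D,R,t=ci(n); u=und(n,px); d=np.c_[u,np.ones(len(u))]@R; C=-R.T@t; return C+d*((z-C[2])/d[:,2])[:,None]
def cloud(n,mask,d):
    r,c=np.nonzero(mask&(d>0)); return depth2w(n,np.c_[c,r],d[r,c])
E
python3 - <<'E'
from h import *
for n in("top","scene"):
    d=np.load(f"{n}_d.npy")
    for t in "tube_rack square_bottle round_jar cork_stand flask long_mat square_mat small_round_mat large_round_mat timer".split():
        for r in spotter.regions_of(n,t):
            if r['conf']<.3: continue
            P=cloud(n,r['pixels'],d); 
            if len(P)==0: continue
            m=np.median(P,0)
            top=P[P[:,2]>np.percentile(P[:,2],98)-5]
            rect=cv2.minAreaRect(top[:,:2].astype(np.float32))
            print(n,t,round(r['conf'],2),np.round(r['extent']),len(P),'med',m.round(),'zmax',P[:,2].max().round(),'top rect',np.round(rect[0]),np.round(rect[1]),round(rect[2],1))
E
```

```text
top tube_rack 0.87 [398. 214.  28.  38.] 757 med [ 508. -409.   44.] zmax 57.0 top rect [ 507. -419.] [35. 88.] 76.6
top tube_rack 0.7 [221. 238.  39.  46.] 1185 med [452. 109.   2.] zmax 10.0 top rect [452. 110.] [136.  75.] 22.6
top square_bottle 0.83 [180. 183.  28.  29.] 458 med [599. 208.  63.] zmax 98.0 top rect [604. 217.] [36. 35.] 67.9
top round_jar 0.64 [216. 147.  18.  20.] 307 med [716. 119.  15.] zmax 21.0 top rect [718. 120.] [59. 44.] 85.3
top round_jar 0.55 [108. 218.  16.  14.] 217 med [498. 409.  51.] zmax 58.0 top rect [500. 415.] [39. 33.] 89.6
top cork_stand 0.78 [160. 249.  24.  18.] 410 med [414. 276.  21.] zmax 31.0 top rect [414. 277.] [56. 60.] 0.9
top cork_stand 0.64 [123. 258.  24.  20.] 397 med [394. 381.  22.] zmax 33.0 top rect [393. 383.] [60. 56.] 89.5
top cork_stand 0.32 [214. 147.  19.  20.] 327 med [716. 119.  15.] zmax 21.0 top rect [718. 119.] [59. 45.] 89.6
top flask 0.54 [331. 176.  20.  19.] 241 med [ 616. -206.   42.] zmax 118.0 top rect [ 621. -213.] [15. 16.] 45.4
top long_mat 0.92 [221. 237.  40.  46.] 1129 med [449. 108.   2.] zmax 10.0 t
[... 1299 characters left out ...]
4.9
scene flask 0.55 [211. 247.  15.  34.] 341 med [ 633. -218.   41.] zmax 118.0 top rect [ 624. -214.] [16. 17.] 55.5
scene long_mat 0.62 [257. 162.  42.  28.] 649 med [454. 108.   3.] zmax 9.0 top rect [453. 108.] [134.  74.] 23.1
scene square_mat 0.56 [213. 200.  36.  30.] 511 med [481. -93.   3.] zmax 9.0 top rect [478. -94.] [79. 80.] 0.2
scene small_round_mat 0.62 [267. 223.  17.  19.] 273 med [653. -16.   3.] zmax 10.0 top rect [654. -16.] [56. 59.] 76.8
scene large_round_mat 0.92 [154. 210.  29.  27.] 590 med [ 403. -258.    3.] zmax 8.0 top rect [ 403. -258.] [89. 87.] 24.1
scene timer 0.52 [314. 211.  20.  20.] 291 med [723. 114.  16.] zmax 22.0 top rect [722. 117.] [62. 44.] 84.6
```

Everything is found. In the top view, the stand-shaped things are brown (160,250) and teal (122,258), and the brown one is meant. The square mats are black (288,226) and red (285,272), and the black one is meant. Next I'll confirm these in a crop and refine the headings.

```bash
cat >> h.py <<'E'
def wrap(a,p): return (a+p/2)%p-p/2
def go(x,y,z,psi=None):
    """print rows' shift (cm) and twist from present pose to world TCP x,y,z, tool-x heading psi deg"""
    s=readout.sense(); w,a,b,c=s['ee_rot']; R=Ro.from_quat([a,b,c,w]).as_matrix()
    p0=np.degrees(np.arctan2(R[1,0],R[0,0])); q6=np.degrees(s['joints'][5])
    sh=R.T@(np.array([x,y,z])-s['eef_pos'])/10
    print('now',s['eef_pos'].round(1),'psi',p0.round(1),'q6',q6.round(1),'grip',round(s['grip_width']*85,1),'F',s['force'].round(1),'t',round(s['time_s'],1))
    print('shift',sh.round(2),'twist',None if psi is None else round(wrap(p0-psi,180),1))
E
python3 - <<'E'
from h import *
print('hold',ctrl.hold_point_z)
img=cv2.imread("pics/top0.png")
cv2.imwrite("pics/crop1.png",cv2.resize(img[140:300,90:370],None,fx=2.8,fy=2.8,interpolation=3))
ds={n:np.load(f"{n}_d.npy") for n in("top","scene")}
def rg(n,t,i=0):
    return spotter.regions_of(n,t)[i]['pixels']
for t in("square_bottle","tube_rack","cork_stand","round_jar","flask"):
    for n in ds:
        L=spotter.regions_of(n,t)
        for r in L[:3]:
            P=cloud(n,r['pixels'],ds[n])
            out=[]
            for lo,hi in((15,70),(38,50),(55,70),(24,36),(80,120)):
                Q=P[(P[:,2]>lo)&(P[:,2]<hi)]
                if len(Q)>20:
                    b=cv2.minAreaRect(Q[:,:2].astype(np.float32)); out.append((lo,hi,len(Q),np.round(b[0],1),np.round(b[1]),round(b[2],1)))
            print(t,n,round(r['conf'],2),*out,sep='\n   ')
# mats: dark contour on plane z=3
for n in ds:
    g=cv2.imread(f"pics/{n}0.png")
    for t in("long_mat","square_mat","small_round_mat","large_round_mat"):
        m=rg(n,t); r,c=np.nonzero(m); 
        # white outline inside: region fill hull
        cnt=cv2.findContours(m.astype(np.uint8),0,1)[0]; cnt=max(cnt,key=cv2.contourArea).reshape(-1,2)
        W=plane(n,cnt,3)[:,:2].astype(np.float32); b=cv2.minAreaRect(W); print(n,t,np.round(b[0],1),np.round(b[1]),round(b[2],1))
E
```

```text
hold 18.700000000000003
square_bottle
   top
   0.83
   (15, 70, 273, array([603.3, 216.3]), array([55., 55.]), 63.0)
   (55, 70, 220, array([603.4, 216.5]), array([55., 55.]), 63.0)
   (80, 120, 165, array([603. , 216.1]), array([35., 36.]), 42.2)
square_bottle
   scene
   0.65
   (15, 70, 323, array([605.4, 214.2]), array([55., 62.]), 66.2)
   (38, 50, 52, array([616.9, 198.1]), array([70., 34.]), 23.3)
   (55, 70, 155, array([604.9, 214.3]), array([54., 60.]), 62.8)
   (24, 36, 45, array([615.3, 197.1]), array([70., 36.]), 22.3)
   (80, 120, 121, array([607., 214.]), array([37., 36.]), 83.4)
tube_rack
   top
   0.87
   (15, 70, 713, array([ 506.3, -415.5]), array([ 47., 107.]), 75.8)
   (38, 50, 555, array([ 506.3, -415.5]), array([ 47., 107.]), 75.8)
   (24, 36, 56, array([ 509.9, -394.2]), array([ 15., 105.]), 84.4)
tube_rack
   top
   0.7
tube_rack
   scene
   0.95
   (15, 70, 805, array([ 508.9, -418.4]), array([ 52., 111.]), 75.2)
   (38, 50, 638, array([ 509. , -418.2]), array([ 52., 111.]), 74.7)
   (24, 36, 49, array([ 523.3, -401.7]), array([ 44., 113.]), 50.3)
tube_rack

[... 1708 characters left out ...]
2, array([ 632. , -218.1]), array([40., 26.]), 59.8)
   (38, 50, 41, array([ 630. , -216.9]), array([28., 19.]), 59.3)
   (55, 70, 22, array([ 631.7, -217. ]), array([21.,  9.]), 66.7)
   (24, 36, 51, array([ 631. , -218.3]), array([36., 22.]), 56.1)
   (80, 120, 96, array([ 626.2, -214.2]), array([21., 20.]), 41.2)
top long_mat [451.7 109.4] [135.  74.] 22.7
top square_mat [475.5 -91.3] [77. 79.] 89.3
top small_round_mat [651.8 -12.5] [59. 57.] 44.4
top large_round_mat [ 401.1 -257.8] [89. 85.] 88.6
scene long_mat [452.8 108.1] [134.  74.] 22.6
scene square_mat [478.9 -93.8] [79. 80.] 0.4
scene small_round_mat [652.6 -16.2] [57. 59.] 49.3
scene large_round_mat [ 403.1 -258.1] [90. 88.] 21.0
```

View pics/crop1.png

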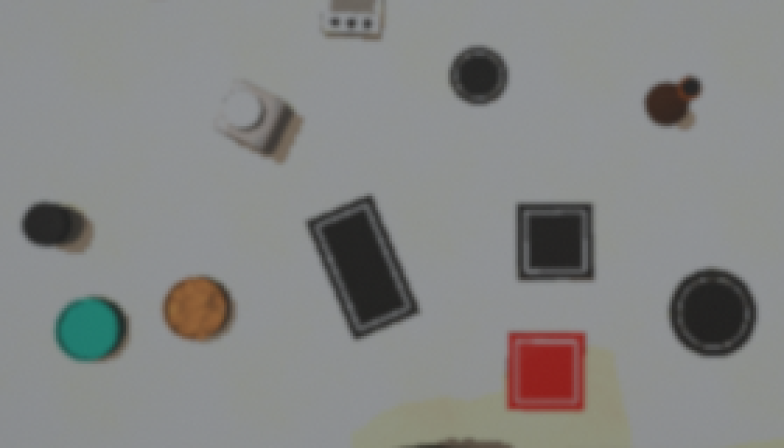

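Confirmed: the brown disc with its recess facing up (floor reads z≈21) at crop (197,308), and the black square mat at crop (555,242). The flask is upright at crop (672,100). Rack first.

```bash
python3 -c "
from h import *
go(508,-417,120,-14.5)"
```

```text
now [ 217.3 -477.9  231.3] psi 24.5 q6 -12.8 grip 84.9 F [ 0.2  0.  -0. ] t 2.0
shift [28.98  6.49 11.13] twist 39.0
```

Request:
step_arm(
  plan="28.98 6.49 11.13 39 100;28.98 6.49 11.13 39 100;28.98 6.49 11.13 39 100;28.98 6.49 11.13 39 100;28.98 6.49 11.13 39 100;28.98 6.49 11.13 39 100;28.98 6.49 11.13 39 100;28.98 6.49 11.13 39 100;28.98 6.49 11.13 39 100;28.98 6.49 11.13 39 100",
  grip_force=40,
)

```text
time_s: 3.0
eef_pos: [507.3, -417.7, 120.6]
ee_rot: [0.0, 0.992, -0.127, 0.0]
force: [0.3, -0.6, 0.2]
grip_width: 0.998
```

```bash
python3 -c "
from h import *
go(508,-417,8,-14.5)
n='top'
p,d=cams.capture(n);cv2.imwrite('pics/a1.png',cv2.resize(p[150:300,330:500,::-1],None,fx=3,fy=3))"
```

```text
now [ 507.3 -417.7  120.6] psi -14.6 q6 54.9 grip 84.9 F [ 0.3 -0.6  0.2] t 3.0
shift [ 0.05 -0.09 11.26] twist -0.1
```

Request:
step_arm(
  plan="0.05 -0.09 4 0 100;0.05 -0.09 8 0 100;0.05 -0.09 10.5 0 100;0.05 -0.09 11.2 0 100;0.05 -0.09 11.2 0 40;0.05 -0.09 11.2 0 40;0.05 -0.09 11.2 0 40;0.05 -0.09 11.2 0 40;0.05 -0.09 11.2 0 40;0.05 -0.09 11.2 0 40",
  grip_force=40,
)

```text
time_s: 4.05
eef_pos: [509.4, -417.4, 10.4]
ee_rot: [0.001, 0.992, -0.127, 0.001]
force: [-1.1, -0.3, 6.8]
grip_width: 0.582
```

```bash
python3 -c "
from h import *
go(508,-417,90,-14.5)"
```

```text
now [ 509.4 -417.4   10.4] psi -14.5 q6 55.1 grip 49.5 F [-1.1 -0.3  6.8] t 4.0
shift [-0.12  0.02 -7.96] twist -0.0
```

Request:
step_arm(
  plan="0 0 -3 0 40;0 0 -8 0 40;0 0 -8 0 40",
)

```text
time_s: 4.35
eef_pos: [511.0, -418.8, 96.0]
ee_rot: [0.004, 0.992, -0.127, 0.005]
force: [0.4, 0.0, -1.9]
grip_width: 0.579
```

```bash
python3 -c "
from h import *
go(452.3,108.8,90,22.7)
d=cams.capture('top')[1]
for r in spotter.regions_of('top','tube_rack')[:2]:
  P=cloud('top',r['pixels'],d); z=P[:,2]; print(r['conf'],np.percentile(z,[50,90,99]))
  Q=P[(z>np.median(z)-8)]; print(cv2.minAreaRect(Q[:,:2].astype(np.float32)))
"
```

```text
now [ 511.  -418.8   96. ] psi -14.5 q6 55.1 grip 49.2 F [ 0.4  0.  -1.9] t 4.3
shift [-1.892e+01 -4.960e+01  3.000e-02] twist -37.2
0.89 [127.92648421 133.67390375 141.2751022 ]
((494.8655090332031, -378.6684875488281), (79.16674041748047, 181.2821044921875), 36.04277038574219)
```

Request:
step_arm(
  plan="-5 -13 0 -37 40;-18.9 -49.6 0 -37.2 40;-18.9 -49.6 0 -37.2 40;-18.9 -49.6 0 -37.2 40;-18.9 -49.6 0 -37.2 40;-18.9 -49.6 0 -37.2 40;-18.9 -49.6 0 -37.2 40;-18.9 -49.6 0 -37.2 40;-18.9 -49.6 0 -37.2 40;-18.9 -49.6 0 -37.2 40",
)

```text
time_s: 5.45
eef_pos: [452.3, 82.6, 87.1]
ee_rot: [-0.0, 0.981, 0.196, -0.001]
force: [0.8, 0.1, -0.0]
grip_width: 0.582
```

```bash
python3 -c "
from h import *
go(452.3,108.8,60,22.7)"
```

```text
now [452.3  82.6  87.1] psi 22.6 q6 63.1 grip 49.4 F [ 0.8  0.1 -0. ] t 5.5
shift [ 1.01 -2.41  2.71] twist -0.1
```

Request:
step_arm(
  plan="1.0 -2.4 2.7 0 40;1.0 -2.4 2.7 0 40;1.0 -2.4 2.7 0 40;1.0 -2.4 2.7 0 40;1.0 -2.4 2.7 0 40",
)

```text
time_s: 5.95
eef_pos: [454.1, 105.8, 61.3]
ee_rot: [0.0, 0.981, 0.196, 0.0]
force: [0.7, 0.4, -1.3]
grip_width: 0.579
```

```bash
python3 -c "
from h import *
go(452.3,108.8,60,22.7)
for n in ('scene','top'):
  p,d=cams.capture(n)
  for r in spotter.regions_of(n,'tube_rack')[:1]:
    P=cloud(n,r['pixels'],d); z=P[:,2]; print(n,r['conf'],np.percentile(z,[5,50,90,99]))
    cv2.imwrite('pics/b_%s.png'%n,p[:,:,::-1])
"
```

```text
now [454.1 105.8  61.3] psi 22.6 q6 66.1 grip 49.2 F [ 0.7  0.4 -1.3] t 6.0
shift [-0.05 -0.35  0.13] twist -0.1
scene 0.92 [ 56.63138637  93.72199574  99.78819913 107.27270396]
```

```bash
python3 -c "
from h import *
for n in ('scene','top'):
  p,d=cams.capture(n)
  for r in spotter.regions_of(n,'tube_rack')[:1]:
    P=cloud(n,r['pixels'],d); s=readout.sense(); a=np.radians(22.7)
    D=(P-s['eef_pos']); Q=D[(P[:,2]>85)&(P[:,2]<112)]
    for ang in(a,a+np.pi/2):
      u=Q[:,0]*np.cos(ang)+Q[:,1]*np.sin(ang); print(n,r['conf'],len(u),np.percentile(u,[0,1,3,97,99,100]).round(1))
go(452.3,108.8,60,22.7)
"
```

```text
scene 0.7 269 [-55.8 -54.  -52.1  52.1  52.4  53.1]
scene 0.7 269 [-28.6 -27.5 -26.9  18.8  20.2  22.2]
now [453.8 106.6  61.1] psi 22.6 q6 66.1 grip 49.1 F [ 0.1 -0.1 -1.7] t 6.3
shift [-0.05 -0.26  0.11] twist -0.1
```

Request:
step_arm(
  plan="-0.02 -0.3 1.5 0 40;-0.02 -0.3 3 0 40;-0.02 -0.3 3.8 0 40;-0.02 -0.3 3.8 0 40;-0.02 -0.3 3.8 0 40;-0.02 -0.3 3.8 0 40",
)

```text
time_s: 6.95
eef_pos: [452.8, 109.3, 23.6]
ee_rot: [0.0, 0.981, 0.196, 0.001]
force: [0.3, -0.4, -1.7]
grip_width: 0.58
```

```bash
python3 -c "
from h import *
go(452.3,109.4,13.8,22.7)"
```

```text
now [452.8 109.3  23.6] psi 22.7 q6 66.5 grip 49.3 F [ 0.3 -0.4 -1.7] t 7.0
shift [-0.04 -0.02  0.98] twist -0.0
```

Request:
step_arm(
  plan="-0.04 -0.02 0.5 0 40;-0.04 -0.02 0.9 0 40;-0.04 -0.02 0.98 0 40;-0.04 -0.02 1.0 0 40;-0.04 -0.02 1.0 0 100;-0.04 -0.02 1.0 0 100;-0.04 -0.02 1.0 0 100;-0.04 -0.02 1.0 0 100;-0.04 -0.02 -5 0 100;-0.04 -0.02 -9 0 100",
)

```text
time_s: 7.95
eef_pos: [451.0, 109.4, 113.4]
ee_rot: [-0.0, 0.981, 0.196, -0.002]
force: [0.6, 0.1, 0.9]
grip_width: 1.003
```

```bash
python3 -c "
from h import *
go(604.3,215.3,150,-27)"
```

```text
now [451.  109.4 113.4] psi 22.6 q6 66.5 grip 85.3 F [0.6 0.1 0.9] t 8.0
shift [18.21 -3.88 -3.71] twist 49.6
```

Request:
step_arm(
  plan="18.2 -3.9 -3.7 -40.4 100;18.2 -3.9 -3.7 -40.4 100;18.2 -3.9 -3.7 -40.4 100;18.2 -3.9 -3.7 -40.4 100;18.2 -3.9 -3.7 -40.4 100;18.2 -3.9 -3.7 -40.4 100;18.2 -3.9 -3.7 -40.4 100;18.2 -3.9 -3.7 -40.4 100",
)

```text
time_s: 8.75
eef_pos: [604.4, 215.1, 150.0]
ee_rot: [-0.0, 0.853, 0.522, -0.0]
force: [0.3, -0.7, 0.3]
grip_width: 1.003
```

```bash
cat > chk.py <<'E'
from h import *
def outline(n,t,z,lo,hi,i=0):
    p,d=cams.capture(n)
    L=spotter.regions_of(n,t)
    for r in L[:2]:
        P=cloud(n,r['pixels'],d); Q=P[(P[:,2]>lo)&(P[:,2]<hi)]
        if len(Q)>20:
            b=cv2.minAreaRect(Q[:,:2].astype(np.float32)); print(n,t,round(r['conf'],2),np.round(r['extent']),len(Q),np.round(b[0],1),np.round(b[1]),round(b[2],1))
E
python3 -c "
from chk import *
for n in('top','scene'):
  outline(n,'tube_rack',45,40,53); outline(n,'long_mat',3,-3,9)
  p,d=cams.capture(n); cv2.imwrite('pics/c_%s.png'%n,p[:,:,::-1])
s=cv2.imread('pics/c_scene.png')[120:210,210:330]; t=cv2.imread('pics/c_top.png')[190:280,170:290]
cv2.imwrite('pics/c2.png',np.vstack([cv2.resize(s,None,fx=4,fy=3.3,interpolation=3)[:297,:480],cv2.resize(t,None,fx=4,fy=3.3,interpolation=3)]))
go(604.5,215.5,27,63)"
```

```text
top tube_rack 0.83 [216. 236.  33.  43.] 648 [448.4 108.5] [109.  50.] 23.3
top long_mat 0.83 [221. 237.  40.  49.] 304 [451.2 108.8] [134.  73.] 21.6
scene tube_rack 0.87 [258. 157.  37.  30.] 389 [451.  106.1] [111.  52.] 22.1
scene long_mat 0.61 [259. 168.  43.  22.] 254 [471.7  91.4] [142.  69.] 47.9
now [604.8 215.5 150. ] psi 63.0 q6 36.1 grip 85.0 F [-0.6 -0.4  0.2] t 9.2
shift [-1.00e-02 -3.00e-02  1.23e+01] twist 0.0
```

View pics/c2.png

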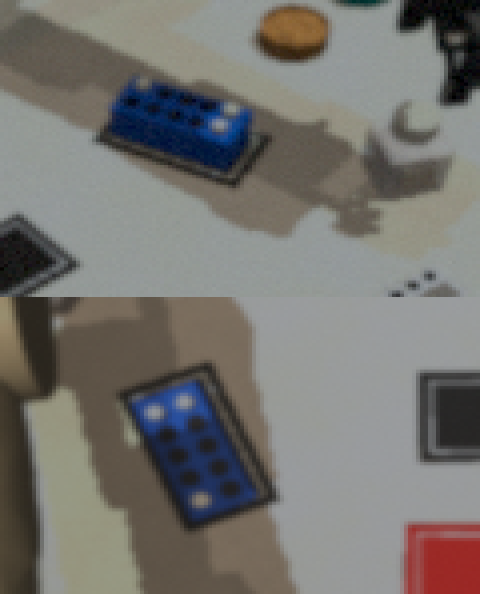

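```bash
cat > fit.py <<'E'
from h import *
from scipy.optimize import minimize
S=6
def proj(n,P):
    K,D,R,t=ci(n); return cv2.projectPoints(np.asarray(P,float),cv2.Rodrigues(R)[0],t,K,D)[0].reshape(-1,2)
def box(lx,ly,z0,z1): return np.array([[a*lx/2,b*ly/2,z] for a in(-1,1) for b in(-1,1) for z in(z0,z1)])
def cyl(d,z0,z1): 
    q=np.linspace(0,2*np.pi,40); return np.array([[d/2*np.cos(a),d/2*np.sin(a),z] for a in q for z in(z0,z1)])
def fit(n,mask,model,x0,rot=True):
    """pose x,y,deg of convex model whose projected hull best covers the mask hull"""
    c=max(cv2.findContours(cv2.resize(mask.astype(np.uint8),None,fx=S,fy=S,interpolation=cv2.INTER_LINEAR),0,1)[0],key=cv2.contourArea)
    H=cv2.convexHull(c).reshape(-1,2)
    o=H.min(0)-60; w=H.max(0)-o+60
    T=cv2.fillConvexPoly(np.zeros(w[::-1],np.uint8),(H-o).astype(np.int32),1)
    def cost(v):
        a=np.radians(v[2] if rot else 0); M=model.copy(); M[:,:2]=M[:,:2]@np.array([[np.cos(a),np.sin(a)],[-np.sin(a),np.cos(a)]])+v[:2]
        q=cv2.convexHull((((proj(n,M)+.5)*S-.5-o)*16).astype(np.int32)); A=cv2.fillConvexPoly(np.zeros_like(T),q,1,shift=4)
        return float((A^T).sum())
    k=3 if rot else 2
    s=np.array(x0[:k],float); sim=np.vstack([s]+[s+np.eye(k)[i]*6 for i in range(k)])
    r=minimize(cost,s,method='Nelder-Mead',options=dict(initial_simplex=sim,xatol=.05))
    return r.x.round(1),round(r.fun/T.sum(),3)
E
python3 - <<'E'
from fit import *
for n in('top','scene'):
    I0=cv2.imread(f'pics/{n}0.png'); I=cv2.imread(f'pics/c_{n}.png').astype(int)
    hsv=cv2.cvtColor(I.astype(np.uint8),cv2.COLOR_BGR2HSV); b=(hsv[...,0]>100)&(hsv[...,0]<125)&(hsv[...,1]>140)
    num,lab,st,_=cv2.connectedComponentsWithStats(b.astype(np.uint8)); k=1+np.argmax(st[1:,4]); print(n,st[k])
    print('rack',fit(n,lab==k,box(110,50,3,48),[452,109,22.7]))
    g=I0.max(2)<75
    for t,m,x0,px in(('long',box(134,74,0,3),[452,109,22.7],1),('sq',box(80,80,0,3),[477,-92,0],1),('sm',cyl(62,0,3),[652,-14,0],0),('lg',cyl(92,0,3),[402,-258,0],0)):
        u,v=proj(n,[[x0[0],x0[1],3]])[0].astype(int); num,lab2=cv2.connectedComponents(g.astype(np.uint8)); 
        L=[l for l in np.unique(lab2[v-14:v+15,u-14:u+15]) if l]; mm=np.isin(lab2,L); rr,cc=np.nonzero(mm); mm[:v-32]=0; mm[v+32:]=0; mm[:,:u-32]=0; mm[:,u+32:]=0
        print(t,mm.sum(),fit(n,mm,m,x0,px==1))
E
```

```text
top [203 216  31  41 394]
rack (array([449.9, 108.1,  23.9]), np.float64(0.052))
long 918 (array([453. , 107.8,  22.9]), np.float64(0.02))
sq 553 (array([477.2, -94.4,  -1.1]), np.float64(0.057))
sm 285 (array([653.7, -15. ]), np.float64(0.122))
lg 726 (array([ 401.6, -259.1]), np.float64(0.054))
scene [238 146  35  25 532]
rack (array([452.7, 108.1,  24.2]), np.float64(0.146))
long 463 (array([451.7, 107.7,  22.4]), np.float64(0.259))
sq 370 (array([468.2, -82.5,  -5.7]), np.float64(0.907))
sm 222 (array([654.2, -14.4]), np.float64(0.22))
lg 529 (array([ 400.6, -256.9]), np.float64(0.088))
```

Request:
step_arm(
  plan="0 0 4 0 100;0 0 8 0 100;0 0 11 0 100;0 0 12.2 0 100;0 0 12.2 0 45;0 0 12.2 0 45;0 0 12.2 0 45;0 0 12.2 0 45;0 0 12.2 0 45",
  grip_force=40,
)

```text
time_s: 10.15
eef_pos: [605.9, 215.7, 30.1]
ee_rot: [0.001, 0.852, 0.523, 0.002]
force: [0.1, 0.8, 7.3]
grip_width: 0.648
```

Request:
step_arm(
  plan="0 0 -3 0 45;0 0 -7 0 45;0 0 -7 0 45;0 0 -7 0 45",
)

```text
time_s: 10.55
eef_pos: [604.9, 215.5, 98.7]
ee_rot: [0.0, 0.852, 0.523, 0.001]
force: [-0.1, -0.9, -2.8]
grip_width: 0.647
```

```bash
python3 -c "
from h import *
go(477.3,-92.5,100,90)"
```

```text
now [604.9 215.5  98.7] psi 63.1 q6 36.1 grip 55.0 F [-0.1 -0.9 -2.8] t 10.6
shift [-33.24   2.58  -0.16] twist -26.9
```

Request:
step_arm(
  plan="-10 0.7 -0.1 -26 45;-33.2 2.6 -0.1 -26.6 45;-33.2 2.6 -0.1 -26.6 45;-33.2 2.6 -0.1 -26.6 45;-33.2 2.6 -0.1 -26.6 45;-33.2 2.6 -0.1 -26.6 45;-33.2 2.6 -0.1 -26.6 45;-33.2 2.6 -0.1 -26.6 45;-33.2 2.6 -0.1 -26.6 45;-33.2 2.6 -0.1 -26.6 45",
)

```text
time_s: 11.55
eef_pos: [477.5, -91.3, 98.4]
ee_rot: [-0.001, 0.709, 0.705, -0.0]
force: [0.1, -0.3, -2.3]
grip_width: 0.648
```

```bash
python3 -c "
from h import *
go(477.3,-92.5,45,89.6)"
```

```text
now [477.5 -91.3  98.4] psi 89.7 q6 -24.4 grip 55.1 F [ 0.1 -0.3 -2.3] t 11.6
shift [-0.13 -0.01  5.34] twist 0.1
```

Request:
step_arm(
  plan="-0.08 0 3 0 45;-0.08 0 5.3 0 45;-0.08 0 5.3 0 45;-0.08 0 5.3 0 45;-0.08 0 5.3 0 45",
)

```text
time_s: 12.05
eef_pos: [478.4, -92.9, 47.1]
ee_rot: [0.001, 0.709, 0.705, 0.0]
force: [0.3, -1.2, -2.5]
grip_width: 0.65
```

```bash
python3 -c "
from h import *
go(477.3,-92.5,33,89.6)
p,d=cams.capture('scene'); cv2.imwrite('pics/d1.png',cv2.resize(p[150:250,160:280,::-1],None,fx=5,fy=5,interpolation=3))"
```

```text
now [478.4 -92.9  47.1] psi 89.7 q6 -24.5 grip 55.3 F [ 0.3 -1.2 -2.5] t 12.1
shift [ 0.04 -0.11  1.41] twist 0.1
```

View pics/d1.png

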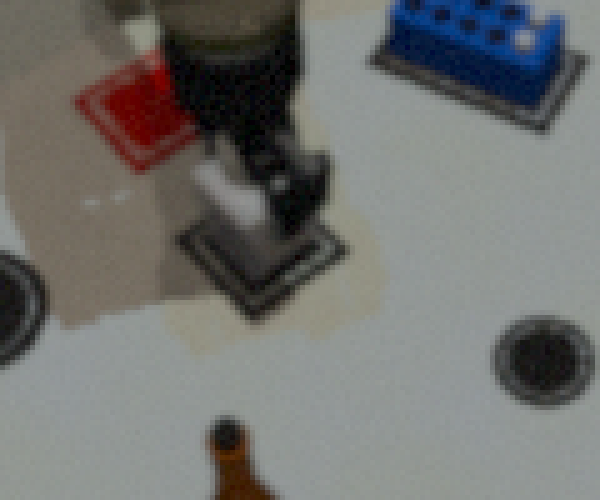

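The bottle hangs upright and squared over the black mat (about px (253,270) in the crop). Lowering and releasing.

Request:
step_arm(
  plan="0.04 -0.1 0.7 0 45;0.04 -0.1 1.2 0 45;0.04 -0.1 1.4 0 45;0.04 -0.1 1.45 0 45;0.04 -0.1 1.45 0 45;0.04 -0.1 1.45 0 100;0.04 -0.1 1.45 0 100;0.04 -0.1 1.45 0 100;0.04 -0.1 1.45 0 100;0.04 -0.1 -3 0 100",
)

```text
time_s: 13.1
eef_pos: [474.0, -91.6, 72.4]
ee_rot: [-0.005, 0.709, 0.705, -0.002]
force: [0.2, -0.9, 0.4]
grip_width: 1.003
```

```bash
python3 -c "
from h import *
go(477.3,-92.5,150,89.6)
go(501,415,150,90)"
```

```text
now [474.  -91.6  72.4] psi 89.6 q6 -24.5 grip 85.3 F [ 0.2 -0.9  0.4] t 13.1
shift [-0.05  0.26 -7.76] twist 0.0
now [474.  -91.6  72.4] psi 89.6 q6 -24.5 grip 85.3 F [ 0.2 -0.9  0.4] t 13.1
shift [50.71  2.31 -7.57] twist -0.4
```

Request:
step_arm(
  plan="0 0.3 -4 0 100;0 0.3 -8 0 100;20 1 -8 44 100;50.7 2.3 -8 44 100;50.7 2.3 -8 44 100;50.7 2.3 -8 44 100;50.7 2.3 -8 44 100;50.7 2.3 -8 44 100;50.7 2.3 -8 44 100;50.7 2.3 -8 44 100",
)

```text
time_s: 14.1
eef_pos: [496.5, 276.2, 155.9]
ee_rot: [0.0, 0.922, 0.388, -0.0]
force: [1.0, -1.4, 0.3]
grip_width: 0.999
```

Request:
step_arm(
  plan="0 0 0 0 100;0 0 0 0 100;0 0 0 0 100;0 0 0 0 100",
)

```text
time_s: 14.5
eef_pos: [497.1, 272.9, 156.1]
ee_rot: [0.0, 0.922, 0.387, -0.0]
force: [-0.4, 1.0, -0.2]
grip_width: 1.0
```

```bash
python3 - <<'E'
from fit import *
go(501,415,20,45)
for n in('top','scene'):
    p,d=cams.capture(n); cv2.imwrite(f'pics/e_{n}.png',p[:,:,::-1])
    for t,m,x0 in(('square_bottle',np.vstack([box(56,56,3,65),cyl(38,75,98)]),[477,-92,0]),('round_jar',cyl(44,36,53),[501,415,0]),('tube_rack',box(110,50,3,48),[452,109,22.7])):
        for r in spotter.regions_of(n,t)[:2]:
            P=cloud(n,r['pixels'],d); T=P[P[:,2]>np.percentile(P[:,2],97)-8]
            print(n,t,round(r['conf'],2),T.mean(0).round(1),np.round(cv2.minAreaRect(T[:,:2].astype(np.float32))[0],1), cv2.minAreaRect(P[(P[:,2]>56)&(P[:,2]<72)][:,:2].astype(np.float32)) if t[0]=='s' else '', fit(n,r['pixels'],m,x0,t!='round_jar') if t!='round_jar' else '')
E
```

```text
now [497.1 272.9 156.1] psi 45.5 q6 61.4 grip 85.0 F [-0.4  1.  -0.2] t 14.5
shift [10.42 -9.67 13.61] twist 0.5
top square_bottle 0.67 [475.7 -91.3  96.9] [477.  -90.7] ((474.86016845703125, -91.89376831054688), (53.342201232910156, 52.57585906982422), 89.16215515136719) (array([475. , -91.2,  -0.8]), np.float64(0.083))
top tube_rack 0.85 [451.1 111.1  51.2] [448.7 108.9]  (array([448.7, 109.4,  22.5]), np.float64(0.066))
scene square_bottle 0.75 [480.1 -95.6  97.3] [478.7 -95.5] ((477.984375, -95.2081298828125), (56.891021728515625, 53.96477508544922), 0.702991783618927) (array([477.4, -93.6,  -6.1]), np.float64(0.079))
scene round_jar 0.62 [503.4 414.6  51.8] [501.  414.8]  
scene tube_rack 0.83 [452.4 107.4  50.6] [451.3 106.9]  (array([450.9, 107.1,  22.5]), np.float64(0.055))
```

Request:
step_arm(
  plan="10.4 -9.7 5 0 100;10.4 -9.7 5 0 100;10.4 -9.7 5 0 100;10.4 -9.7 5 0 100;10.4 -9.7 10 0 100;10.4 -9.7 13 0 100;10.4 -9.7 13.6 0 100;10.4 -9.7 13.6 0 100",
)

```text
time_s: 15.7
eef_pos: [500.3, 416.0, 20.2]
ee_rot: [0.0, 0.922, 0.388, -0.0]
force: [0.2, 0.2, -0.0]
grip_width: 1.002
```

Request:
step_arm(
  plan="0 0 0 0 30;0 0 0 0 30;0 0 0 0 30;0 0 0 0 30;0 0 0 0 30;0 0 0 0 30",
  grip_force=30,
)

```text
time_s: 16.3
eef_pos: [500.7, 416.7, 21.7]
ee_rot: [-0.0, 0.922, 0.388, 0.001]
force: [-0.1, -0.4, 6.3]
grip_width: 0.504
```

```bash
python3 -c "
from h import *
go(653,-14,80,45)"
```

```text
now [500.7 416.7  21.7] psi 45.7 q6 73.8 grip 42.9 F [-0.1 -0.4  6.3] t 16.3
shift [-20.14  41.    -5.85] twist 0.7
```

Request:
step_arm(
  plan="0 0 -4 0 30;0 0 -8 0 30;-7 13 -8 0 30;-20.1 41 -8 0 30;-20.1 41 -8 0 30;-20.1 41 -8 0 30;-20.1 41 -8 0 30;-20.1 41 -8 0 30;-20.1 41 -8 0 30;-20.1 41 -8 0 30",
)

```text
time_s: 17.3
eef_pos: [634.1, 37.3, 100.6]
ee_rot: [0.0, 0.922, 0.388, 0.0]
force: [1.1, 0.7, -0.8]
grip_width: 0.507
```

```bash
python3 -c "
from h import *
go(653,-14,50,45)"
```

```text
now [634.1  37.3 100.6] psi 45.7 q6 37.2 grip 43.1 F [ 1.1  0.7 -0.8] t 17.3
shift [-2.35  4.93  5.06] twist 0.7
```

Request:
step_arm(
  plan="-2.3 4.9 2 0 30;-2.3 4.9 5 0 30;-2.3 4.9 5 0 30;-2.3 4.9 5 0 30;-2.3 4.9 5 0 30;-2.3 4.9 5 0 30;-2.3 4.9 5 0 30",
)

```text
time_s: 18.0
eef_pos: [652.9, -10.6, 51.2]
ee_rot: [0.0, 0.921, 0.388, 0.001]
force: [-0.6, -0.1, -0.4]
grip_width: 0.505
```

```bash
python3 -c "
from h import *
go(653,-14,24.7,45)
p,d=cams.capture('scene'); cv2.imwrite('pics/f1.png',cv2.resize(p[170:270,210:330,::-1],None,fx=5,fy=5,interpolation=3))"
```

```text
now [652.9 -10.6  51.2] psi 45.7 q6 33.1 grip 42.9 F [-0.6 -0.1 -0.4] t 18.0
shift [-0.24  0.24  2.65] twist 0.7
```

Request:
step_arm(
  plan="0 0 1 0 30;0 0 2 0 30;0 0 2 0 30;0 0 2 0 30;0 0 2 0 30",
)

```text
time_s: 18.55
eef_pos: [652.7, -11.4, 30.2]
ee_rot: [0.0, 0.922, 0.388, 0.0]
force: [0.0, 0.3, -0.7]
grip_width: 0.506
```

```bash
python3 -c "
from h import *
go(653,-14,24.7,45)"
```

```text
now [652.7 -11.4  30.2] psi 45.7 q6 33.1 grip 43.0 F [ 0.   0.3 -0.7] t 18.6
shift [-0.17  0.2   0.55] twist 0.7
```

Request:
step_arm(
  plan="-0.17 0.2 0 0 30;-0.17 0.2 0.3 0 30;-0.17 0.2 0.52 0 30;-0.17 0.2 0.56 0 30;-0.17 0.2 0.56 0 30;-0.17 0.2 0.56 0 100;-0.17 0.2 0.56 0 100;-0.17 0.2 0.56 0 100;-0.17 0.2 0.56 0 100;-0.17 0.2 -3 0 100",
)

```text
time_s: 19.55
eef_pos: [650.2, -13.5, 55.8]
ee_rot: [-0.003, 0.922, 0.388, -0.004]
force: [0.7, -0.5, 0.1]
grip_width: 1.002
```

```bash
python3 -c "
from h import *
go(653,-14,120,45)
go(413.9,276.4,120,0)"
```

```text
now [650.2 -13.5  55.8] psi 45.6 q6 32.9 grip 85.2 F [ 0.7 -0.5  0.1] t 19.6
shift [ 0.13  0.18 -6.42] twist 0.6
now [650.2 -13.5  55.8] psi 45.6 q6 32.9 grip 85.2 F [ 0.7 -0.5  0.1] t 19.6
shift [  4.18 -37.22  -6.15] twist 45.6
```

Request:
step_arm(
  plan="0 0 -3.5 -10 100;0 0 -6.4 -20 100;1 -9 -6.4 -44.4 100;4.2 -37.2 -6.4 -44.4 100;4.2 -37.2 -6.4 -44.4 100;4.2 -37.2 -6.4 -44.4 100;4.2 -37.2 -6.4 -44.4 100;4.2 -37.2 -6.4 -44.4 100;4.2 -37.2 -6.4 -44.4 100;4.2 -37.2 -6.4 -44.4 100",
)

```text
time_s: 20.55
eef_pos: [413.6, 278.4, 124.2]
ee_rot: [-0.0, 0.706, 0.708, 0.0]
force: [1.3, 0.2, 0.4]
grip_width: 0.999
```

```bash
python3 - <<'E'
from fit import *
go(413.9,276.4,60,90)
for n in('top','scene'):
    p,d=cams.capture(n); cv2.imwrite(f'pics/g_{n}.png',p[:,:,::-1])
    for r in spotter.regions_of(n,'round_jar')[:2]:
        P=cloud(n,r['pixels'],d); T=P[P[:,2]>np.percentile(P[:,2],97)-8]
        print(n,round(r['conf'],2),T.mean(0).round(1),np.round(cv2.minEnclosingCircle(T[:,:2].astype(np.float32))[0],1))
s=cv2.imread('pics/g_scene.png')[130:260,180:310]; t=cv2.imread('pics/g_top.png')[140:270,190:320]
cv2.imwrite('pics/g2.png',np.hstack([cv2.resize(a,None,fx=3,fy=4,interpolation=3) for a in(s,t)]))
E
```

```text
now [413.6 278.4 124.2] psi 90.2 q6 20.2 grip 84.9 F [1.3 0.2 0.4] t 20.6
shift [-0.2   0.03  6.42] twist 0.2
top 0.71 [651.1 -14.1  55.3] [651.4 -13.6]
scene 0.65 [654.6 -17.1  55.7] [654.1 -16.4]
```

View pics/g2.png

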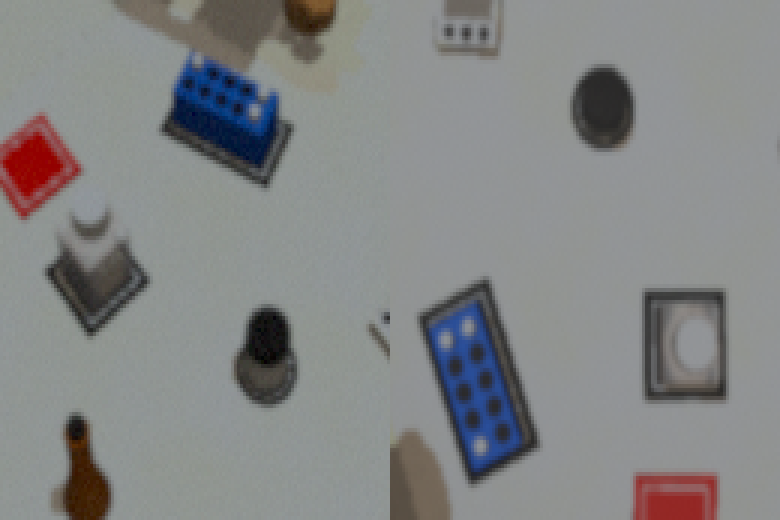

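Rack, bottle and jar stand on their mats. Now the cork.

Request:
step_arm(
  plan="-0.15 0 4 0 100;-0.15 0 8 0 100;-0.15 0 11 0 100;-0.15 0 12 0 100;-0.15 0 12.3 0 100;-0.15 0 12.3 0 100",
)

```text
time_s: 21.35
eef_pos: [417.2, 274.4, 1.9]
ee_rot: [0.0, 0.707, 0.707, 0.001]
force: [-0.5, 0.3, 0.6]
grip_width: 1.005
```

Request:
step_arm(
  plan="0 0 0 0 50;0 0 0 0 50;0 0 0 0 50;0 0 0 0 50;0 0 0 0 50",
  grip_force=25,
)

```text
time_s: 21.85
eef_pos: [416.9, 274.8, 2.6]
ee_rot: [0.001, 0.707, 0.708, 0.001]
force: [-2.4, -1.8, 7.5]
grip_width: 0.741
```

```bash
python3 -c "
from h import *
go(402,-258.2,110,90)"
```

```text
now [416.9 274.8   2.6] psi 90.1 q6 19.9 grip 63.0 F [-2.4 -1.8  7.5] t 21.9
shift [-53.29  -1.53 -10.78] twist 0.1
```

Request:
step_arm(
  plan="0 0 -4 0 50;0 0 -9 0 50;0 0 -13 0 50;-15 -0.5 -13 0 50;-53.3 -1.5 -13 0 50;-53.3 -1.5 -13 0 50;-53.3 -1.5 -13 0 50;-53.3 -1.5 -13 0 50;-53.3 -1.5 -13 0 50;-53.3 -1.5 -13 0 50",
)

```text
time_s: 22.85
eef_pos: [406.3, -77.4, 132.0]
ee_rot: [0.001, 0.707, 0.707, 0.0]
force: [1.5, 0.1, -0.5]
grip_width: 0.738
```

Request:
step_arm(
  plan="0 0 0 0 50",
)

```text
time_s: 22.95
eef_pos: [406.8, -80.4, 132.0]
ee_rot: [0.002, 0.709, 0.705, 0.0]
force: [-0.3, 0.1, -0.7]
grip_width: 0.742
```

```bash
python3 -c "
from h import *
go(402,-258.2,130,90)"
```

```text
now [406.8 -80.4 132. ] psi 89.7 q6 -27.1 grip 63.1 F [-0.3  0.1 -0.7] t 22.9
shift [-17.78  -0.37   0.24] twist -0.3
```

Request:
step_arm(
  plan="-17.8 -0.4 0 0 50;-17.8 -0.4 0 0 50;-17.8 -0.4 0 0 50;-17.8 -0.4 0 0 50;-17.8 -0.4 0 0 50;-17.8 -0.4 4 0 50;-17.8 -0.4 8 0 50;-17.8 -0.4 10 0 50;-17.8 -0.4 11 0 50;-17.8 -0.4 11 0 50",
)

```text
time_s: 23.95
eef_pos: [402.7, -252.4, 20.8]
ee_rot: [-0.001, 0.707, 0.708, 0.0]
force: [-0.3, 0.2, -1.4]
grip_width: 0.737
```

Request:
step_arm(
  plan="0 0 0 0 50;0 0 0 0 50;0 0 0 0 50",
)

```text
time_s: 24.25
eef_pos: [403.1, -253.6, 21.9]
ee_rot: [0.001, 0.707, 0.707, -0.0]
force: [0.0, -0.1, 0.5]
grip_width: 0.743
```

```bash
python3 -c "
from chk import *
go(402,-258.2,5.7,90)
for n in('top','scene'):
  outline(n,'cork_stand',0,30,60)"
```

```text
now [ 403.1 -253.6   21.9] psi 90.1 q6 -46.4 grip 63.1 F [ 0.  -0.1  0.5] t 24.2
shift [-0.46 -0.11  1.62] twist 0.1
top cork_stand 0.52 [340. 248.  10.  15.] 86 [ 412.  -229.5] [17. 45.] 68.3
scene cork_stand 0.7 [152. 205.  18.  22.] 110 [ 400.2 -256.1] [47. 64.] 31.0
```

Request:
step_arm(
  plan="-0.55 -0.1 0 0 50;-0.55 -0.1 0.8 0 50;-0.55 -0.1 1.2 0 50;-0.55 -0.1 1.2 0 50;-0.55 -0.1 1.2 0 50;-0.55 -0.1 1.2 0 50",
)

```text
time_s: 25.05
eef_pos: [401.7, -258.8, 9.0]
ee_rot: [0.0, 0.707, 0.707, -0.0]
force: [-0.2, 0.2, -1.1]
grip_width: 0.741
```

```bash
python3 -c "
from chk import *
go(402,-259.3,5.6,90)
p,d=cams.capture('scene'); cv2.imwrite('pics/h1.png',cv2.resize(p[170:250,110:210,::-1],None,fx=6,fy=6,interpolation=3))"
```

```text
now [ 401.7 -258.8    9. ] psi 90.1 q6 -46.9 grip 63.0 F [-0.2  0.2 -1.1] t 25.1
shift [-0.05  0.03  0.34] twist 0.1
```

View pics/h1.png

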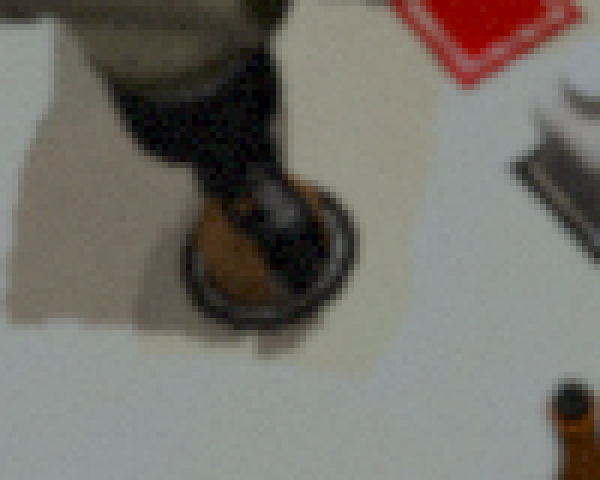

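The cork hovers within the white circle at crop (265,250). Setting it down and letting go.

Request:
step_arm(
  plan="-0.04 0 0.2 0 50;-0.04 0 0.32 0 50;-0.04 0 0.36 0 50;-0.04 0 0.36 0 50;-0.04 0 0.36 0 100;-0.04 0 0.36 0 100;-0.04 0 0.36 0 100;-0.04 0 -4 0 100;-0.04 0 -9 0 100;-0.04 0 -14 0 100",
)

```text
time_s: 26.1
eef_pos: [401.3, -258.8, 150.6]
ee_rot: [-0.0, 0.707, 0.707, 0.0]
force: [0.5, -1.3, -0.5]
grip_width: 0.999
```

```bash
python3 -c "
from h import *
go(622.5,-213.5,190,45)"
```

```text
now [ 401.3 -258.8  150.6] psi 90.0 q6 -47.0 grip 84.9 F [ 0.5 -1.3 -0.5] t 26.1
shift [ 4.52 22.12 -3.95] twist 45.0
```

Request:
step_arm(
  plan="0 0 -3.9 0 100;4.5 22.1 -3.9 0 100;4.5 22.1 -3.9 0 100;4.5 22.1 -3.9 0 100;4.5 22.1 -3.9 0 100;4.5 22.1 -3.9 0 100;4.5 22.1 -3.9 0 100;4.5 22.1 -3.9 0 100",
)

```text
time_s: 26.9
eef_pos: [622.4, -213.9, 187.3]
ee_rot: [-0.001, 0.707, 0.708, -0.0]
force: [-0.1, 0.4, -0.7]
grip_width: 0.999
```

```bash
python3 - <<'E'
from fit import *
go(622.5,-213.5,61,90)
for n in('top','scene'):
    p,d=cams.capture(n); cv2.imwrite(f'pics/i_{n}.png',p[:,:,::-1])
    for t in('cork_stand','flask','large_round_mat'):
      for r in spotter.regions_of(n,t)[:3]:
        P=cloud(n,r['pixels'],d); T=P[P[:,2]>np.percentile(P[:,2],97)-8]
        print(n,t,round(r['conf'],2),np.round(r['extent']),T.mean(0).round(1),len(T),np.round(cv2.minEnclosingCircle(T[:,:2].astype(np.float32))[0],1), fit(n,r['pixels'],cyl(64,3,31),[402,-258],False)[0] if t[0]=='c' and r['extent'][0]>100 else '')
s=cv2.imread('pics/i_scene.png')[180:280,120:240]; t=cv2.imread('pics/i_top.png')[150:270,290:390]
cv2.imwrite('pics/i2.png',np.hstack([cv2.resize(a,(390,390),interpolation=3) for a in(s,t)]))
E
```

```text
now [ 622.4 -213.9  187.3] psi 90.1 q6 -29.2 grip 84.9 F [-0.1  0.4 -0.7] t 26.9
shift [ 0.03  0.02 12.63] twist 0.1
top cork_stand 0.71 [121. 258.  26.  21.] [394.  382.8  23.4] 290 [394.  382.7] [ 402. -258.]
top large_round_mat 0.68 [217. 238.  32.  42.] [450.  108.   50.7] 250 [448.8 107.4] 
scene cork_stand 0.75 [155. 210.  22.  24.] [ 403.  -258.1   26.6] 252 [ 403.4 -258.3] [ 403.5 -257.5]
scene cork_stand 0.74 [301. 115.  14.  17.] [394.  383.6  23.4] 142 [394.2 381.8] [ 402. -258.]
scene flask 0.57 [213. 248.  16.  29.] [ 626.1 -214.7  113.4] 39 [ 625.3 -213.7] 
scene large_round_mat 0.63 [153. 212.  29.  25.] [ 417.9 -265.4    2.7] 159 [ 404.8 -258.1]
```

View pics/i2.png

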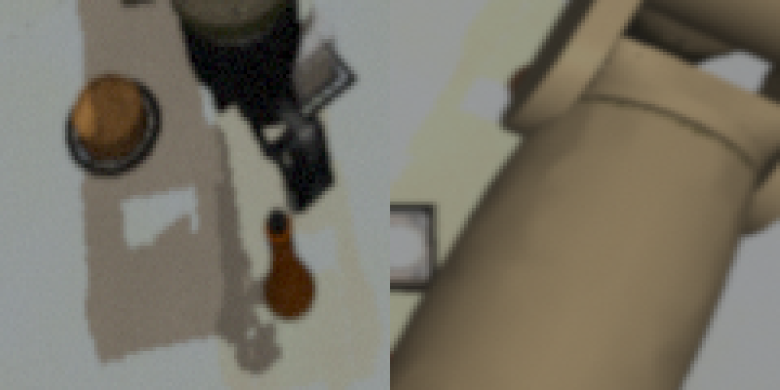

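Request:
step_arm(
  plan="0.03 0.05 3 0 60;0.03 0.05 6 0 60;0.03 0.05 9 0 60;0.03 0.05 11 0 60;0.03 0.05 12.3 0 60;0.03 0.05 12.5 0 60;0.03 0.05 12.5 0 60;0.03 0.05 12.5 0 60",
)

```text
time_s: 28.1
eef_pos: [623.7, -214.0, 64.4]
ee_rot: [0.001, 0.707, 0.707, 0.0]
force: [-0.2, 0.4, 0.6]
grip_width: 0.603
```

Request:
step_arm(
  plan="0 0 0 0 50;0 0 0 0 42;0 0 0 0 36;0 0 0 0 31;0 0 0 0 27;0 0 0 0 23;0 0 0 0 15;0 0 0 0 15;0 0 0 0 15;0 0 0 0 15",
  grip_force=25,
)

```text
time_s: 29.1
eef_pos: [623.2, -213.7, 63.0]
ee_rot: [0.0, 0.707, 0.707, -0.0]
force: [-0.5, 0.4, 1.2]
grip_width: 0.249
```

```bash
python3 -c "
from h import *
go(402,-258,160,90)
p,d=cams.capture('scene'); cv2.imwrite('pics/j1.png',cv2.resize(p[180:280,150:270,::-1],None,fx=5,fy=5,interpolation=3))"
```

```text
now [ 623.2 -213.7   63. ] psi 90.1 q6 -29.1 grip 21.1 F [-0.5  0.4  1.2] t 29.1
shift [ -4.41 -22.12  -9.7 ] twist 0.1
```

View pics/j1.png

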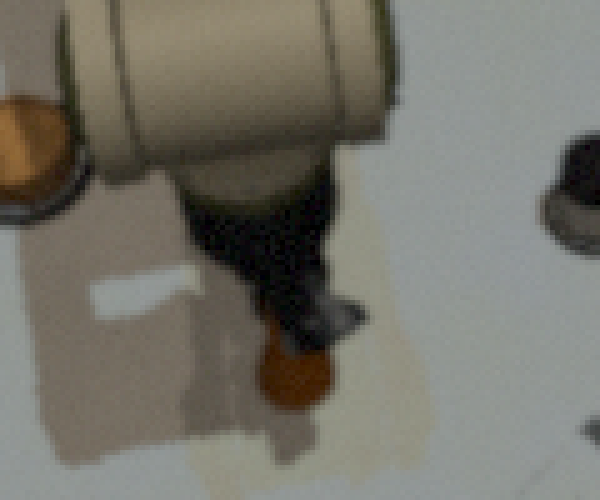

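Request:
step_arm(
  plan="0 0 -1 0 15;0 0 -3 0 15;0 0 -5.5 0 15;0 0 -7.5 0 15;-0.4 -2 -8 0 15;-1 -5 -8 0 15;-1.7 -8.5 -8 0 15;-2.4 -12 -8 0 15;-3.1 -15.5 -8 0 15;-3.7 -18.5 -8 0 15",
  grip_force=30,
)

```text
time_s: 30.15
eef_pos: [436.7, -251.0, 143.7]
ee_rot: [0.0, 0.707, 0.707, -0.0]
force: [0.5, -0.6, -0.2]
grip_width: 0.247
```

Request:
step_arm(
  plan="-0.4 -2 0 0 15;-0.6 -3.1 0 0 15;-0.7 -3.6 0 0 15;-0.7 -3.6 0 0 15;-0.7 -3.6 0 0 15;-0.7 -3.6 0 0 15;-0.7 -3.6 0 0 15",
)

```text
time_s: 30.85
eef_pos: [402.6, -257.7, 142.9]
ee_rot: [-0.0, 0.707, 0.708, 0.0]
force: [0.3, 0.2, -1.0]
grip_width: 0.246
```

```bash
python3 -c "
from h import *
go(402,-258,95,90)"
```

```text
now [ 402.6 -257.7  142.9] psi 90.1 q6 -46.8 grip 20.9 F [ 0.3  0.2 -1. ] t 30.9
shift [-0.03 -0.06  4.79] twist 0.1
```

Request:
step_arm(
  plan="0 0 1 0 15;0 0 2.2 0 15;0 0 3.4 0 15;0 0 4.3 0 15;0 0 4.6 0 15;0 0 4.6 0 15;0 0 4.6 0 15",
)

```text
time_s: 31.55
eef_pos: [402.3, -258.1, 97.3]
ee_rot: [0.0, 0.707, 0.707, -0.0]
force: [-0.1, -0.4, -0.7]
grip_width: 0.25
```

```bash
python3 -c "
from h import *
go(402,-258,88,90)
p,d=cams.capture('scene'); cv2.imwrite('pics/k1.png',cv2.resize(p[160:240,100:210,::-1],None,fx=6,fy=6,interpolation=3))"
```

```text
now [ 402.3 -258.1   97.3] psi 90.1 q6 -46.8 grip 21.3 F [-0.1 -0.4 -0.7] t 31.6
shift [ 0.01 -0.03  0.93] twist 0.1
```

View pics/k1.png

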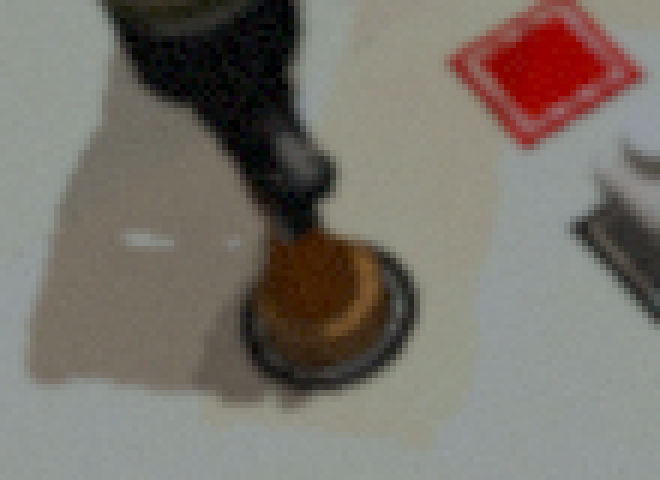

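```bash
python3 - <<'E'
from fit import *
p,d=cams.capture('scene'); s=readout.sense()['eef_pos']
for t in('flask','cork_stand'):
    for r in spotter.regions_of('scene',t)[:2]:
        P=cloud('scene',r['pixels'],d); print(t,round(r['conf'],2),np.round(r['extent']),P.mean(0).round(),len(P))
for dx in range(-8,9,4):
  pass
print('expected px: flask base ring extents', end=' ')
for nm,m in(('base',cyl(47,34,34)),('rim out',cyl(64,31,31)),('rim in',cyl(58,31,31)),('cork foot',cyl(64,3,3))):
    M=m+[403.3,-258.2,0]; q=(proj('scene',M)+.5-[100,160])*6; print(nm,q.min(0).round(),q.max(0).round())
E
```

```text
flask 0.57 [154. 205.  12.  18.] [ 416. -262.   59.] 190
cork_stand 0.56 [154. 209.  19.  26.] [ 422. -258.   22.] 184
cork_stand 0.49 [301. 115.  16.  13.] [397. 379.  19.] 250
expected px: flask base ring extents base [269. 243.] [363. 323.]
rim out [253. 233.] [381. 341.]
rim in [259. 238.] [375. 336.]
cork foot [267. 262.] [392. 369.]
```

Request:
step_arm(
  plan="0.25 0 0 0 15;0.25 0 0.3 0 15;0.25 0 0.3 0 15;0.25 0 0.3 0 15",
)

```text
time_s: 32.15
eef_pos: [402.2, -255.4, 93.9]
ee_rot: [-0.0, 0.707, 0.707, 0.0]
force: [-0.7, 0.5, -0.6]
grip_width: 0.252
```

```bash
python3 -c "
from h import *
go(402,-258,88,90)
p,d=cams.capture('scene'); cv2.imwrite('pics/k2.png',cv2.resize(p[190:230,130:180,::-1],None,fx=12,fy=12,interpolation=3))"
```

```text
now [ 402.2 -255.4   93.9] psi 90.1 q6 -46.6 grip 21.4 F [-0.7  0.5 -0.6] t 32.1
shift [-0.26 -0.02  0.59] twist 0.1
```

View pics/k2.png

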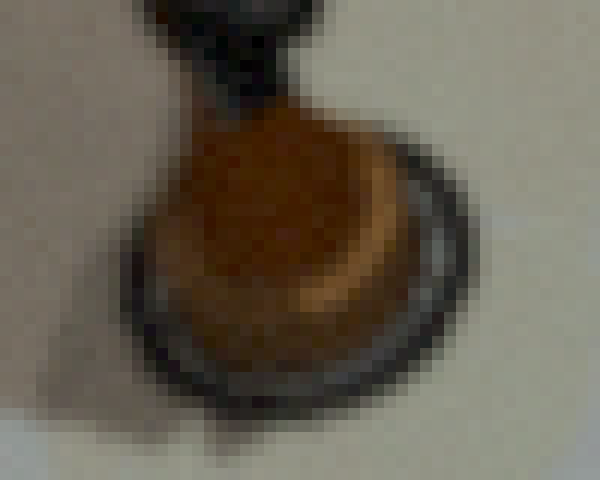

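Request:
step_arm(
  plan="0 0.05 0.15 0 15;0 0.05 0.3 0 15;0 0.05 0.4 0 15;0 0.05 0.5 0 15;0 0.05 0.5 0 15;0 0.05 0.5 0 15",
)

```text
time_s: 32.8
eef_pos: [402.7, -255.4, 89.0]
ee_rot: [-0.0, 0.707, 0.707, 0.0]
force: [0.2, 0.8, -1.7]
grip_width: 0.251
```

```bash
python3 -c "
from h import *
go(402,-255.4,88,90)"
```

```text
now [ 402.7 -255.4   89. ] psi 90.1 q6 -46.6 grip 21.3 F [ 0.2  0.8 -1.7] t 32.8
shift [ 0.   -0.07  0.1 ] twist 0.1
```

Request:
step_arm(
  plan="0 0 0.05 0 15;0 0 0.1 0 15;0 0 0.1 0 15;0 0 0.1 0 15",
)

```text
time_s: 33.2
eef_pos: [402.7, -255.4, 88.0]
ee_rot: [-0.0, 0.707, 0.707, -0.0]
force: [-0.6, 0.0, -0.7]
grip_width: 0.252
```

```bash
python3 -c "
from h import *
go(402,-255.4,88,90)"
```

```text
now [ 402.7 -255.4   88. ] psi 90.1 q6 -46.6 grip 21.5 F [-0.6  0.  -0.7] t 33.2
shift [-0.   -0.07 -0.  ] twist 0.1
```

No contact yet (flask weight ~1 N still carried); lower further in 0.5 mm steps.

Request:
step_arm(
  plan="0 0 0.05 0 15;0 0 0.05 0 15;0 0 0.1 0 15;0 0 0.1 0 15;0 0 0.1 0 15",
)

```text
time_s: 33.7
eef_pos: [402.8, -255.6, 87.9]
ee_rot: [0.0, 0.707, 0.708, -0.0]
force: [-3.5, 2.1, 10.1]
grip_width: 0.245
```

Seated (10 N contact, height stopped at 87.9). Easing off 1 mm, then opening slowly.

Request:
step_arm(
  plan="0 0 -0.05 0 15;0 0 -0.08 0 15;0 0 -0.08 0 27;0 0 -0.08 0 30;0 0 -0.08 0 36;0 0 -0.08 0 45;0 0 -0.08 0 60;0 0 -0.08 0 60;0 0 -0.08 0 60",
)

```text
time_s: 34.6
eef_pos: [402.7, -255.4, 87.8]
ee_rot: [-0.0, 0.707, 0.707, 0.0]
force: [0.0, -0.2, -0.6]
grip_width: 0.603
```

Request:
step_arm(
  plan="0 0 -2 0 60;0 0 -5 0 60;0 0 -9 0 60;0 0 -12 0 60;5 5 -13 0 80;10 10 -13 0 100;15 10 -13 0 100;20 10 -13 0 100;25 5 -13 0 100;30 5 -13 0 100",
)

```text
time_s: 35.6
eef_pos: [460.9, 5.6, 217.5]
ee_rot: [-0.0, 0.707, 0.707, -0.0]
force: [0.9, 0.5, -0.2]
grip_width: 1.0
```

```bash
python3 - <<'E'
from fit import *
go(456,111,120,22.7)
for n in('scene','top'):
    p,d=cams.capture(n); cv2.imwrite(f'pics/m_{n}.png',p[:,:,::-1])
    for t in('flask','cork_stand','large_round_mat','tube_rack'):
        for r in spotter.regions_of(n,t)[:2]:
            P=cloud(n,r['pixels'],d); T=P[P[:,2]>np.percentile(P[:,2],97)-8]; print(n,t,round(r['conf'],2),T.mean(0).round(),np.round(cv2.minEnclosingCircle(T[:,:2].astype(np.float32))[0],1))
s=cv2.imread('pics/m_scene.png')[150:260,100:240]; t=cv2.imread('pics/m_top.png')[190:290,180:380]
cv2.imwrite('pics/m2.png',np.vstack([cv2.resize(s,(560,300)),cv2.resize(t,(560,280),interpolation=3)]))
E
```

```text
now [460.9   5.6 217.5] psi 90.0 q6 -14.0 grip 85.0 F [ 0.9  0.5 -0.2] t 35.6
shift [10.54 -0.48  9.75] twist 67.3
scene flask 0.77 [ 405. -257.  139.] [ 403.1 -256.7]
scene cork_stand 0.68 [394. 381.  23.] [394.  381.7]
scene cork_stand 0.58 [ 416. -262.   30.] [ 405.5 -258.5]
scene large_round_mat 0.57 [ 421. -261.    3.] [ 405.2 -257.6]
scene tube_rack 0.66 [452. 105.  51.] [453.1 102.5]
top flask 0.66 [ 404. -255.  139.] [ 404.1 -255.2]
top cork_stand 0.94 [393. 383.  23.] [393.9 382. ]
top cork_stand 0.75 [ 399. -250.   30.] [ 401.5 -256. ]
top large_round_mat 0.88 [ 400. -246.    3.] [ 401.1 -255.9]
top tube_rack 0.48 [472. 128.  52.] [464.1 115.2]
```

View pics/m2.png

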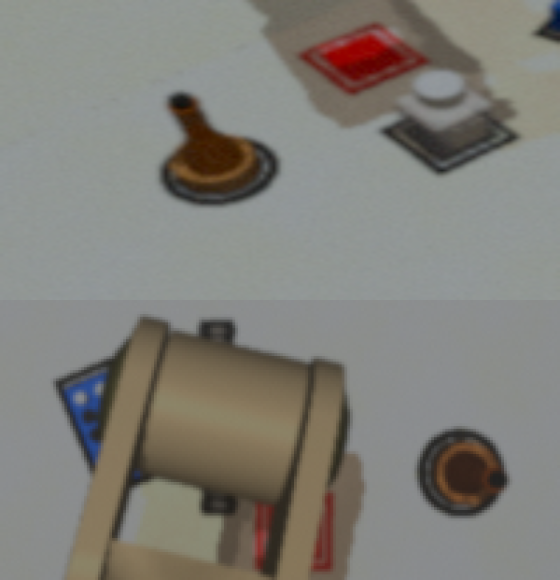

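Flask stands upright in the stand (top at z≈139, expected 140). The rack reads 2–3 mm short along its length in both views, so I'll regrip and shift it.

Request:
step_arm(
  plan="10.4 -0.9 5 67.3 100;10.4 -0.9 9 67.3 100;10.4 -0.9 9 67.3 100;10.4 -0.9 9 67.3 100;10.4 -0.9 9 67.3 100;10.4 -0.9 9 67.3 100;10.4 -0.9 9 67.3 100;10.4 -0.9 9 67.3 100;10.4 -0.9 9 67.3 100;10.4 -0.9 9 67.3 100",
)

```text
time_s: 37.1
eef_pos: [453.2, 107.6, 127.7]
ee_rot: [-0.0, 0.98, 0.199, -0.0]
force: [0.2, 0.1, 0.5]
grip_width: 0.998
```

```bash
python3 - <<'E'
from h import *
go(452.0,108.8,13.5,22.7)
E
```

```text
now [453.2 107.6 127.7] psi 22.9 q6 66.0 grip 84.8 F [0.2 0.1 0.5] t 37.1
shift [-0.07 -0.16 11.42] twist 0.2
```

Request:
step_arm(
  plan="-0.07 -0.16 4 0.2 100;-0.07 -0.16 8 0.2 100;-0.07 -0.16 10.5 0.2 100;-0.07 -0.16 11.4 0.2 100;-0.07 -0.16 11.4 0.2 40;-0.07 -0.16 11.4 0.2 40;-0.07 -0.16 11.4 0.2 40;-0.07 -0.16 11.4 0.2 40;-0.07 -0.16 11.4 0.2 40;-0.07 -0.16 11.4 0.2 40",
  grip_force=40,
)

```text
time_s: 38.1
eef_pos: [452.9, 109.1, 15.2]
ee_rot: [0.0, 0.981, 0.196, 0.002]
force: [-1.1, -0.9, 7.4]
grip_width: 0.576
```

Request:
step_arm(
  plan="0 0 -0.5 0 40;0 0 -0.5 0 40;0 0 -0.5 0 40;0 0 -0.5 0 40",
)

```text
time_s: 38.5
eef_pos: [451.7, 109.1, 18.7]
ee_rot: [-0.0, 0.981, 0.196, -0.0]
force: [-0.4, -0.1, -2.1]
grip_width: 0.579
```

```bash
python3 - <<'E'
from h import *
go(452.5,108.9,13.5,22.7)
E
```

```text
now [451.7 109.1  18.7] psi 22.6 q6 66.5 grip 49.2 F [-0.4 -0.1 -2.1] t 38.5
shift [0.07 0.05 0.52] twist -0.1
```

Request:
step_arm(
  plan="0.22 0 0 0 40;0.22 0 0.1 0 40;0.22 0 0.3 0 40;0.22 0 0.45 0 40;0.22 0 0.45 0 40;0.22 0 0.45 0 100;0.22 0 0.45 0 100;0.22 0 0.45 0 100;0.22 0 0.45 0 100;0.22 0 -6 0 100",
)

```text
time_s: 39.5
eef_pos: [450.6, 109.8, 60.1]
ee_rot: [-0.001, 0.981, 0.195, -0.006]
force: [0.6, 0.2, 1.3]
grip_width: 0.999
```

Request:
step_arm(
  plan="0 0 -5 0 100;0 0 -10 0 100;8 -8 -10 0 100;14 -14 -10 0 100;14 -20 -10 0 100;14 -24 -10 0 100;14 -24 -10 0 100;14 -24 -10 0 100",
)

```text
time_s: 40.3
eef_pos: [490.1, 388.3, 163.8]
ee_rot: [-0.0, 0.981, 0.196, -0.0]
force: [0.5, -0.6, -0.4]
grip_width: 1.0
```

```bash
python3 - <<'E'
from fit import *
go(452.5,108.9,13.5,22.7)
for n in('scene','top'):
    p,d=cams.capture(n); cv2.imwrite(f'pics/n_{n}.png',p[:,:,::-1])
    for t,m,x0 in(('tube_rack',box(110,50,3,48),[452,109,22.7]),('square_bottle',box(56,56,3,65),[477,-92,0]),('round_jar',0,0),('flask',0,0),('timer',0,0)):
        for r in spotter.regions_of(n,t)[:1]:
            P=cloud(n,r['pixels'],d); z=P[:,2]; lo,hi={'tube_rack':(40,53),'square_bottle':(56,72)}.get(t,(np.percentile(z,97)-8,200))
            b=cv2.minAreaRect(P[(z>lo)&(z<hi)][:,:2].astype(np.float32)); print(n,t,round(r['conf'],2),np.round(b[0],1),np.round(b[1]),round(b[2],1),'zmax',np.percentile(z,97).round(),fit(n,r['pixels'],m,x0) if x0 else '')
s=cv2.imread('pics/n_scene.png')[100:280,110:350]; t=cv2.imread('pics/n_top.png')[130:280,170:370]
cv2.imwrite('pics/n2.png',np.hstack([cv2.resize(a,(400,300),interpolation=3) for a in(s,t)]))
E
```

```text
now [490.1 388.3 163.8] psi 22.7 q6 95.0 grip 85.0 F [ 0.5 -0.6 -0.4] t 40.3
shift [-14.23  24.34  15.03] twist -0.0
scene tube_rack 0.91 [451.5 107.9] [111.  55.] 23.4 zmax 57.0 (array([450. , 106.9,  24.8]), np.float64(0.042))
scene square_bottle 0.75 [480. -95.] [55. 53.] 89.5 zmax 100.0 (array([473.2, -92.3,  -7.3]), np.float64(0.107))
scene round_jar 0.65 [653.5 -16. ] [42. 42.] 22.6 zmax 58.0 
scene flask 0.67 [ 405.9 -255.8] [15. 15.] 24.6 zmax 141.0 
scene timer 0.53 [721.4 117.1] [64. 45.] 86.9 zmax 19.0 
top tube_rack 0.96 [449.9 109. ] [110.  50.] 23.1 zmax 56.0 (array([449.6, 109.8,  22.1]), np.float64(0.057))
top square_bottle 0.72 [474.7 -92. ] [53. 53.] 89.5 zmax 99.0 (array([474.8, -91.2,  -0.9]), np.float64(0.045))
top round_jar 0.7 [650.6 -14.6] [40. 43.] 89.5 zmax 58.0 
top flask 0.79 [ 404.8 -254. ] [16. 16.] 51.7 zmax 140.0 
top timer 0.7 [718.1 119.4] [60. 46.] 89.0 zmax 19.0
```

View pics/n2.png

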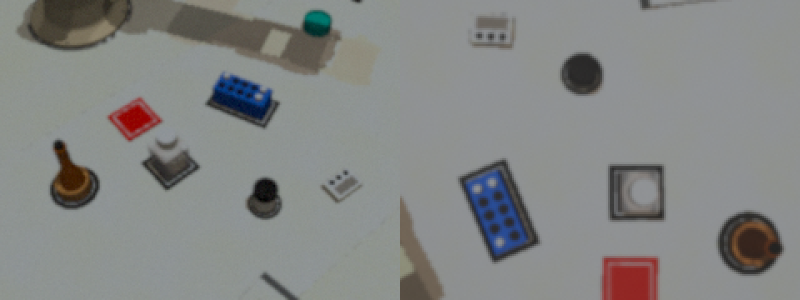

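Both views show everything standing in its place, with the timer unmoved at (719,118). Handing in.

```bash
python3 -c "
from rig import workorder; print(workorder.finish_job())"
```

```text
the job is handed in; nothing more can be done
None
```

The bench is set out and handed in at about 41 s of the 144 s allowed.

- **Rack, bottle and jar:** All three stand upright on their mats. The last pictures put the rack about 1–2 mm from the middle of its mat and the bottle and jar about 1–3 mm from theirs. Rack and bottle are square to their outlines within about 1°. I regripped the rack once to move it about 2 mm along its length.
- **Cork stand:** The brown one lies hollow side up on the large round mat. The clearest view, taken just after I let go of it, put it within about 1 mm of the middle.
- **Flask:** I lowered it into the hollow only after releasing the stand. It touched down with about 10 N of contact and was still upright at the last check, with its top at 140–141 mm (140 expected). It sits about 2–3 mm off the hollow's centre.
- **Left alone:** The timer, the red mat and the teal stand were not touched. The timer read the same position at the end as at the start.

The two cameras disagree by 2–4 mm in absolute position, so I judged centring against the mats within each view. My outline fit gave a 6–7° turn for the bottle in the scene camera. The top-camera fit and the depth outlines in both views put it within 1°, so I discounted that figure. Finish_job returned no verdict.

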